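Shut and lock the pouch sealer's service cover

ROBOT

A 6-joint arm with a two-finger parallel gripper is mounted at the origin on the work surface. World frame = base frame: x ahead of the robot, y to its left, z up, the work surface at z = 0. Lengths are in mm, angles in rad, forces in N, time in s.
With the tool pointing down it reaches from about 350 to 775 mm from the base axis. Payload 7.3 kg.
Tool frame: the origin (TCP) lies at the centre of the arm's flange, where the gripper is bolted on; the fingertips stand 178 mm ahead of it and the grasp point (between the pads) lies 159 mm ahead of it; z points along the fingers, y is the direction in which the jaws open and shut (so a half turn about z gives the same grasp; the last joint's range is limited). The gripper opens to 92 mm and grips with 3 to 60 N. Pads are 19 mm wide; open, the fingers measure 130 mm over their backs; the gripper's body (75 mm by 190 mm) begins 47 mm behind the grasp point.
Start: joints at [1.031, 0.342, 1.524, -0, 1.275, -0.146], TCP at [201.422, 484.827, 404.741] pointing down, gripper open.
Joint ranges: [-2.53, 2.53], [-0.77, 2.02], [0.04, 2.7], [-1, 4.14], [0.28, 2.66], [-3.11, 3.11]. Speed limits (rad/s): [2.57, 2.57, 3.14, 3.14, 3.14, 3.14].

INTERFACE

Orientations are given as [roll, pitch, yaw] about the fixed x, y, z axes, in that order (R = Rz(yaw) Ry(pitch) Rx(roll)).
In Python, from plant import status, viewer, ticket gives the robot as it stands.
- The arm moves only by the tool play_rows, never from a script. Its argument "commands" is a list of rows, each an object with "offset": the shift along the tool's x, y, z in m, a list of three; "twist": the turn about the tool's z in degrees. A call has 1 to 5 rows; each row shifts and turns the commanded pose from where the row before left it, along the tool's axes as they then stand; what a row does not reach is not made up. A row lasts 1/10 s, in which the tool goes at most 50 mm and 8.59 degrees, less where a joint would pass 70% of its speed; a pose out of reach is approached as far as the arm can. A call with a gripper value outside its range is refused whole. "jaw" is the closure in counts, from 0 (fully open) to 255 (shut), set as the call begins (left out, the last holds). The fingers move at their own pace and stop on an object; the grip force is fixed at half the most. Time passes only in rows, so rows that do not move let the fingers close. It gives the time, the measured TCP pose, the force and the opening at its end, in the units of the state.
- status.get_obs(): the state, without advancing time (a new reading comes with each control period).
- viewer.capture(name): name is "side" or "top"; returns the picture (384x512x3 uint8, red, green, blue); there is no depth.
- viewer.camera_params(name): a dict with "fov_y" (degrees; the focal length in pixels is half the picture's height over the tangent of half this angle, whatever the lens; pixels are square), "cx", "cy" (the principal point, pixels), "rvec" (rotation vector, rad) and "tvec" (3), from world to camera coordinates, as OpenCV has them. Camera axes: x right, y down, z forward; pixel columns grow to the right and rows downward; lengths in mm; the calibration is good to about 2 mm. A picture is of the moment at which its call begins. camera_params takes no time and is no camera call.
- ticket.close_job(): hands the job in, once; it reports no verdict.
The state is a dict: "time": time; "joint_positions": joint angles; "dq": joint speeds; "tau": joint torques, N m; "tool_pos": TCP position; "tcp_rot": TCP orientation; "contact_force": force on the tool from outside, world axes, zero at the start; "moment": the same for the moment, N m; "grip_width": finger opening in mm.
Only numpy, scipy, OpenCV 4.12 (cv2) and the standard library are available. Lean on these libraries where they do the work, as an engineer would, in place of code of your own. Each camera call takes 0.05 s, during which the arm holds its last target.

TASK

Swing the pouch sealer's sloping service cover fully shut and lock it with its red quarter-turn wing knob: feel for the hidden slot, push the knob in, turn it a quarter turn clockwise to its stop, and let go so that it springs back into its locking notch. Leave the two jam jars and the label roll where they stand.

Things in the scene. Friction and masses are not known exactly. Their poses are not given: they have to be found in the camera images.
- sealer: White and grey bench pouch sealer, fixed, 300 mm deep (x -127 to +170), 270 wide, 260 high. Origin: footprint centre at table height; x to its back, z up; its front (-x) roughly faces the robot. The front is a face rising backwards at 27 degrees from level: outward normal (-0.454, 0, 0.891), up-slope direction (0.891, 0, 0.454) in this frame.
- cover (a joint): Opening angle (rad) of the aluminium cover, 0 = shut on the sloping face, grows as its lower edge swings up; at most 1.15. Plate 190 mm up the slope x 170 wide x 6 thick, hinged along its upper edge. Stiff hinge, stays where left: about 3 N on the lower edge shuts it, about 8 N pull at the knob would lift it.
- cover_hinge (a point): Point on the hinge axis, middle of the cover's upper edge, in the cover's outer face. It lies at (60, 0, 215) mm in the sealer's frame. Turns with the cover: x in the cover from the lower edge towards the hinge, y along the hinge, z outward normal.
- cover_edge (a point): Middle of the cover's free lower edge, in its outer face, 190 mm from the hinge. Axes as cover_hinge. Pressing within 20 mm of this edge keeps clear of the knob.
- stud (a joint): How far the knob is pushed in along the cover's normal (m): 0 sprung out, 0.0155 bottom; spring 3 N at 0, 8 N at the bottom. Cover shut: blocked at 0.0015 unless the pin is in line with the slot (within 7 degrees). Past 0.0135 it can turn under the plate. Let go there short of the quarter turn it rests at 0.0135; let go at the quarter turn it springs back to 0.0105 in the notch: locked.
- knob (a joint): Turn of the wing knob (rad): 0 = wing straight up the slope, grows clockwise seen from outside. The steel cross-pin on the stud's inner end is parallel to the wing. Turns freely (0.03 N m) and stays put while out. Once through the slot the pin turns clockwise only, stopping about 1.65 rad past the slot; the notch is at 1.57 past the slot, within 9 degrees.
- knob_grip (a point): On the axis of the red wing knob on the cover, 125 mm from the hinge, 40 mm out from the cover's face while the stud is out, 7 mm below the wing's top. Wing: bar 44 mm long (this point's x), 12 thick (y, the width to grip), 30 tall; its lower side stands 17 mm off the cover while out, 1.5 mm when pushed right in. z: outward normal of the cover.
- jar_a: Purple jam jar with white lid, 70 mm across, 95 tall, loose, origin at its base; leave alone.
- jar_b: Second such jar; leave alone.
- label_roll: Roll of labels lying flat, 90 mm across, 50 tall, loose, origin at its base; leave alone.
- slot (a point): Centre of the round steel slotted plate (44 mm) in the sealer, under the cover, 15 mm below the shut cover's face on the knob's axis. This point shows only the place: the slot's angle is not reported, anywhere from -0.4 to 0.4 on the knob's scale (and half a turn on). The dark 28 x 8 mm slot shows from the robot's side while open; else press with 6 N and, if blocked, try the next angle.

How it is judged:
By the outcome, as a careful person would: the job done as asked, in the order asked, and still so for the second after the job is handed in, with the robot touching nothing.
It also fails if it takes over 61 s, if anything falls off the work surface, if the arm or the gripper's body presses on something with over 40 N, if the wrist force passes 120 N, or if a joint passes its speed limit or range.

## Working session

There is one attempt and no reset: what is moved stays moved. The work goes in short steps, Python scripts to look and compute and a tool call to move; the robot and the scene stay as the last step left them, time stands still between calls to the robot, and variables do not carry over. Pictures are saved under pics/ and viewed, and the job is handed in when it is done.

Besides the shell and the picture viewer there is one more tool, called after "Request:" by a JSON object that holds its "op" and its "data". play_rows: Moves the arm, as the interface text tells. Its arguments: {"type":"object","properties":{"commands":{"type":"array"},"jaw":{"type":"number"}},"required":["commands"]}

```bash
mkdir -p pics; ls; cat > h.py <<'E'
import numpy as np, cv2
from plant import status, viewer, ticket
def cam(n):
    p=viewer.camera_params(n); f=192/np.tan(np.radians(p["fov_y"])/2)
    K=np.array([[f,0,p["cx"]],[0,f,p["cy"]],[0,0,1.]]); R=cv2.Rodrigues(np.array(p["rvec"],float))[0]; t=np.array(p["tvec"],float).ravel()
    return K,R,t
def ray(n,u,v):
    K,R,t=cam(n); d=R.T@np.linalg.inv(K)@np.array([u,v,1.]); return -R.T@t, d/np.linalg.norm(d)
def proj(n,P):
    K,R,t=cam(n); q=(K@(R@np.atleast_2d(P).T+t[:,None])).T; return q[:,:2]/q[:,2:]
def snap(n,name):
    im=viewer.capture(n); cv2.imwrite("pics/%s.png"%name,im[:,:,::-1]); return im
def onz(n,u,v,z):
    o,d=ray(n,u,v); return o+d*(z-o[2])/d[2]
def tri(u1,u2):
    o1,d1=ray("side",*u1);o2,d2=ray("top",*u2)
    A=np.stack([d1,-d2],1);s=np.linalg.lstsq(A,o2-o1,rcond=None)[0]
    a=o1+s[0]*d1;b=o2+s[1]*d2; return (a+b)/2,np.linalg.norm(a-b)
E
python3 - <<'E'
from h import *
for n in("side","top"):
    im=snap(n,n+"0"); p=viewer.camera_params(n); print(n,p, ray(n,256,192))
    cv2.imwrite("pics/%s0.png"%n,im[:,:,::-1])
print(status.get_obs())
E
```

```text
pics
side {'fov_y': 50.19640416909771, 'cx': 254.271928674244, 'cy': 195.62577903455124, 'rvec': array([ 2.30998359, -0.55437607,  0.20345021]), 'tvec': array([-498.08866976,  298.18638097,  741.57514702])} (array([ 319.52491452, -502.25554689,  729.78375841]), array([ 0.30915527,  0.63499963, -0.70795374]))
top {'fov_y': 53.16510242292089, 'cx': 250.3735272490479, 'cy': 197.8884985005076, 'rvec': array([ 2.16818584, -2.19086801,  0.09782492]), 'tvec': array([ 33.56835532, 592.83999978, 914.73446189])} (array([512.75869255,  31.62842684, 961.97889864]), array([ 0.10063448, -0.01931599, -0.99473594]))
{'time': 0.1, 'joint_positions': array([ 1.03101397e+00,  3.42623344e-01,  1.52489218e+00,  2.89140864e-05,
        1.27538070e+00, -1.45995935e-01]), 'dq': array([ 0.00200207, -0.00163467, -0.00169713, -0.00089687,  0.00035293,
        0.00026003]), 'tau': array([ 9.89462606e-04, -4.32005095e+01, -2.44693565e+01,  7.18615344e-02,
        5.25907287e-02,  3.40650260e-06]), 'tool_pos': array([201.35092125, 484.73036891, 404.13994865]), 'tcp_rot': array([-3.14030697e+00, -2.16996909e-04,  2.74779766e+00]), 'contact_force': array([-0.03677934,  0.42808302,  0.01232145]), 'moment': array([-0.05229213, -0.01205376, -0.0113283 ]), 'grip_width': 91.87978183705395}
```

View pics/side0.png

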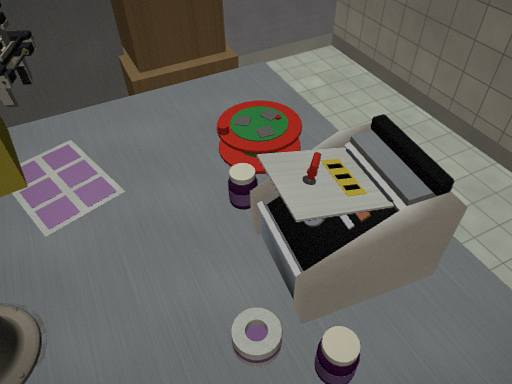

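View pics/top0.png

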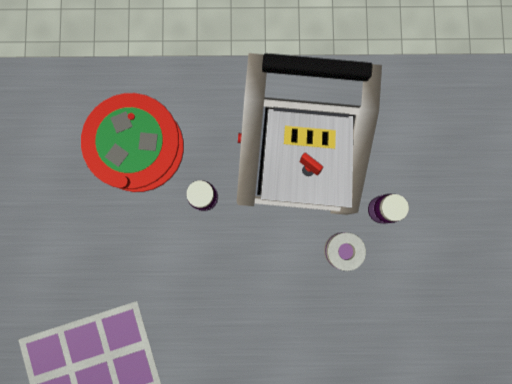

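```bash
python3 - <<'E'
import cv2
a=cv2.imread("pics/side0.png")[130:260,240:400]; cv2.imwrite("pics/side0c.png",cv2.resize(a,None,fx=4.8,fy=4.5,interpolation=cv2.INTER_CUBIC))
a=cv2.imread("pics/top0.png")[40:220,220:400]; cv2.imwrite("pics/top0c.png",cv2.resize(a,None,fx=3.3,fy=3.3,interpolation=cv2.INTER_CUBIC))
a=cv2.imread("pics/side0.png")[205:235,290:350]; cv2.imwrite("pics/side0s.png",cv2.resize(a,None,fx=12,fy=12,interpolation=cv2.INTER_CUBIC))
E
```

```text
(no output)
```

View pics/side0c.png

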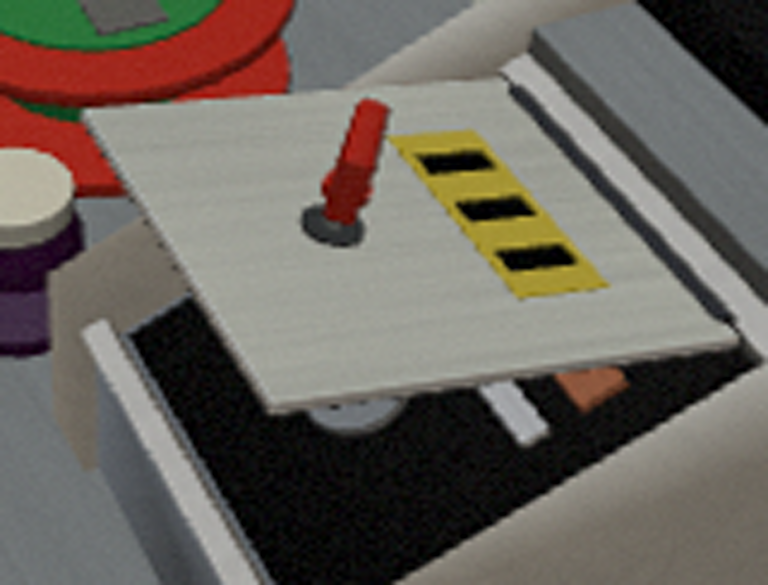

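View pics/top0c.png

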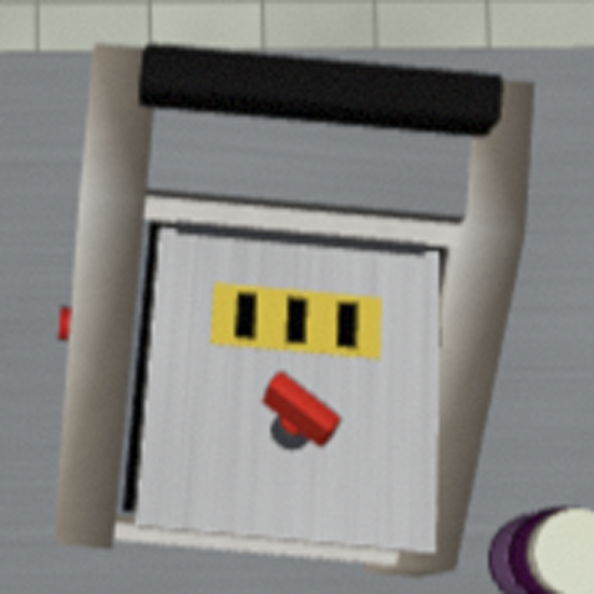

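View pics/side0s.png

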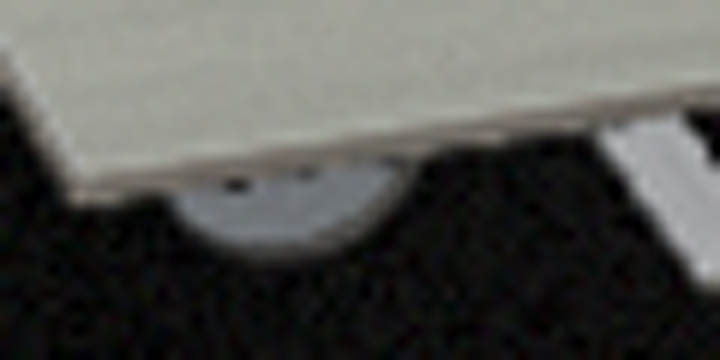

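```bash
python3 - <<'E'
from h import *
from scipy.optimize import least_squares
T=dict(hl=(268.5,108.5),hr=(353.3,116.4),el=(261.2,199.1),er=(352.1,207.3))
S=dict(hl=(345.2,147.8),hr=(393.8,206.7),el=(257.3,155.1),er=(296.3,221.1))
P={}
for k in T: P[k],g=tri(S[k],T[k]); print(k,P[k].round(1),round(g,1))
for a,b in(("hl","hr"),("el","er"),("hl","el"),("hr","er")): print(a,b,np.linalg.norm(P[a]-P[b]))
def model(p):
    x,y,yaw,th=p; a=np.radians(27)+0
    c,s=np.cos(yaw),np.sin(yaw); out={}
    # opening raises lower edge: down-slope dir angle reduces
    up=np.array([np.cos(a-th),0,np.sin(a-th)])
    for k in T:
        q=np.array([60,85 if k[1]=='l' else -85,215.])-(190*up if k[0]=='e' else 0)
        out[k]=np.array([x+c*q[0]-s*q[1],y+s*q[0]+c*q[1],q[2]])
    return out
def res(p):
    m=model(p); r=[]
    for k in T: r+=list(proj("top",m[k])[0]-T[k])+list(proj("side",m[k])[0]-S[k])
    return r
s=least_squares(res,[570,0,0,.5]); print(s.x,np.array(s.fun).round(1))
E
```

```text
hl [756.6 -10.2 213.2] 1.4
hr [ 738.2 -179.   212.7] 0.4
el [571.6   8.2 253.1] 1.0
er [ 554.1 -159.7  253.4] 0.2
hl hr 169.84800546809566
el er 168.7855415517395
hl el 190.2046952515411
hr er 189.584011378808
[ 6.87482543e+02 -8.88474665e+01 -1.05189348e-01  6.77284276e-01] [ 0.4 -0.3 -0.3 -0.4  0.6 -0.3  0.7 -0.7 -0.3 -0.  -0.7 -0.4  0.3  0.5
 -0.2  0.2]
```

```bash
cat >> h.py <<'E'
X0,Y0,YAW=687.5,-88.8,-.105
A=np.radians(27)
def W(q): # sealer->world
    c,s=np.cos(YAW),np.sin(YAW); q=np.atleast_2d(q); return np.stack([X0+c*q[:,0]-s*q[:,1],Y0+s*q[:,0]+c*q[:,1],q[:,2]],1)
def fr(th):
    a=A-th; up=np.array([np.cos(a),0,np.sin(a)]); n=np.array([-np.sin(a),0,np.cos(a)]); return up,n
H=np.array([60,0,215.])
E
python3 - <<'E'
from h import *
up,n=fr(0); c=H-125*up-15*n; Y=np.array([0,1.,0])
print("slot",W(c),proj("side",W(c)),proj("top",W(c)))
def onplane(cam,u,v,p,n,th=None):
    o,d=ray(cam,u,v)
    cw=W(p)[0]; nw=W(p+n)[0]-cw
    q=o+d*((cw-o)@nw)/(d@nw); return q
def loc(q,p,up):
    cw=W(p)[0]; uw=W(p+up)[0]-cw; yw=W(p+Y)[0]-cw; return (q-cw)@uw,(q-cw)@yw
for u,v in((238,185),(318,172),(175,205),(270,255),(415,170),(280,175)):
    q=onplane("side",290+u/12-.5+.04,205+v/12-.5+.04,c,n); print(u,v,np.round(loc(q,c,up),1))
# knob wing: red mask
upo,no=fr(.677)
for cam,f in(("top","top0"),("side","side0")):
    im=cv2.imread("pics/%s.png"%f).astype(int); m=((im[:,:,2]>110)&(im[:,:,1]<70)&(im[:,:,0]<70)).astype(np.uint8)
    pk=W(H-125*upo+40*no); pp=proj(cam,pk)[0]; print(cam,pp)
    k,l,s,ce=cv2.connectedComponentsWithStats(m)
    i=min(range(1,k),key=lambda i:np.hypot(*(ce[i]-pp))+(1000 if s[i,4]<20 else 0))
    cnt=np.argwhere(l==i)[:,::-1].astype(np.float32); r=cv2.minAreaRect(cnt); print(s[i],ce[i],r)
    # extremes of top-face plane at 47
    ys=np.argwhere(l==i)
    pts=cv2.boxPoints(r)
    for b in pts: print(np.round(loc(onplane(cam,b[0],b[1],H-125*upo+47*no,no),H-125*upo+47*no,upo),1))
E
```

```text
slot [[643.17948619 -84.12916811 144.88608967]] [[313.2484133  215.39653498]] [[302.14804891 169.4492095 ]]
238 185 [-10.8  -4. ]
318 172 [  0.9 -10.1]
175 205 [-21.   -0.6]
270 255 [-12.4 -18.3]
415 170 [ 13.7 -19.6]
280 175 [-4.4 -6.7]
top [312.04509185 162.77964291]
[300 153  23  22 247] [310.31578947 163.82186235] ((309.7115173339844, 164.4423065185547), (23.417449951171875, 12.454222679138184), 37.87498474121094)
[-4.5 28.5]
[15.8 15.9]
[ -8.5 -18.3]
[-28.4  -5.5]
side [314.9798374  162.98966417]
[311 152  10  15  93] [315.52688172 159.22580645] ((315.3038330078125, 159.21923828125), (6.841052055358887, 14.296045303344727), 15.255120277404785)
[-17.8 -12.5]
[ 7.1 22. ]
[16.7 15.7]
[ -8.5 -18.5]
```

```bash
cat >> h.py <<'E'
def toolR():
    from scipy.spatial.transform import Rotation as Ro
    return Ro.from_euler("xyz",status.get_obs()["tcp_rot"]).as_matrix()
def goto(Pt): # tool-axis offset in mm to world TCP target
    o=status.get_obs(); return (toolR().T@(np.array(Pt)-o["tool_pos"])).round(1)
def st():
    o=status.get_obs(); print("t",o["time"],"tcp",o["tool_pos"].round(1),"yaw",round(o["tcp_rot"][2],3),"rot",o["tcp_rot"].round(3),"F",o["contact_force"].round(1),"M",o["moment"].round(2),"w",round(o["grip_width"],1),"q6",round(o["joint_positions"][5],2))
E
python3 - <<'E'
from h import *
st()
for th in(.85,.677,.5,.3,.1,0):
    up,n=fr(th); p=H-182*up+np.array([-55.5,62,0]); print(th,(W(p)[0]+[0,0,178]).round(1))
up,n=fr(.677); p=W(H-182*up+np.array([-55.5,62,0]))[0]+[0,0,178+30]; print(p,goto(p))
E
```

```text
t 0.1 tcp [201.4 484.7 404.1] yaw 2.748 rot [-3.14  -0.     2.748] F [-0.   0.4  0. ] M [-0.05 -0.01 -0.01] w 91.9 q6 -0.15
0.85 [530.3  -9.9 460.3]
0.677 [521.3  -8.9 430.2]
0.5 [517.6  -8.5 398.2]
0.3 [520.1  -8.8 362. ]
0.1 [529.8  -9.8 327. ]
0 [537.2 -10.6 310.4]
[521.29362136  -8.94055915 460.18483243] [-484.9 -333.2  -55.7]
```

Request:
{"op": "play_rows", "data": {"commands": [{"offset":[-0.0346,-0.0238,-0.014],"twist":0},{"offset":[-0.0346,-0.0238,-0.014],"twist":0},{"offset":[-0.0346,-0.0238,-0.014],"twist":0},{"offset":[-0.0346,-0.0238,-0.014],"twist":0},{"offset":[-0.0346,-0.0238,0],"twist":0}], "jaw": 0}}

```text
time: 0.6
tool_pos: [316.2, 307.2, 462.3]
tcp_rot: [3.139, 0.002, 2.748]
contact_force: [1.0, -0.0, -0.5]
grip_width: 91.7
```

Request:
{"op": "play_rows", "data": {"commands": [{"offset":[-0.0346,-0.0238,0],"twist":0},{"offset":[-0.0346,-0.0238,0],"twist":0},{"offset":[-0.0346,-0.0238,0],"twist":0},{"offset":[-0.0346,-0.0238,0],"twist":0},{"offset":[-0.0346,-0.0238,0],"twist":0}]}}

```text
time: 1.1
tool_pos: [430.2, 130.6, 460.6]
tcp_rot: [3.142, -0.0, 2.748]
contact_force: [0.3, 0.3, 0.5]
grip_width: 91.8
```

Request:
{"op": "play_rows", "data": {"commands": [{"offset":[0,0,0],"twist":8.5},{"offset":[0,0,0],"twist":8.5},{"offset":[0,0,0],"twist":8.5},{"offset":[0,0,0],"twist":8.5},{"offset":[0,0,0],"twist":8.5}]}}

```text
time: 1.6
tool_pos: [429.6, 132.2, 460.4]
tcp_rot: [-3.141, -0.0, 2.0]
contact_force: [0.5, -0.1, 0.3]
grip_width: 92.1
```

Request:
{"op": "play_rows", "data": {"commands": [{"offset":[0,0,0],"twist":8.5},{"offset":[0,0,0],"twist":8.5},{"offset":[0,0,0],"twist":8.5},{"offset":[0,0,0],"twist":5.4}]}}

```text
time: 2.0
tool_pos: [429.5, 132.3, 460.4]
tcp_rot: [-3.141, 0.0, 1.461]
contact_force: [-0.9, -0.3, 0.1]
grip_width: 92.2
```

```bash
python3 - <<'E'
from h import *
st()
up,n=fr(.677); p=W(H-182*up+np.array([-55.5,62,0]))[0]+[0,0,178+25]; print(p,goto(p))
E
```

```text
t 2.0 tcp [429.5 132.3 460.4] yaw 1.461 rot [-3.141  0.     1.461] F [-0.9 -0.3  0.1] M [-0.11  0.08 -0.01] w 92.2 q6 0.24
[521.29362136  -8.94055915 455.18483243] [-130.3  106.6    5.1]
```

Request:
{"op": "play_rows", "data": {"commands": [{"offset":[-0.0326,0.0267,0],"twist":0},{"offset":[-0.0326,0.0267,0],"twist":0},{"offset":[-0.0326,0.0267,0],"twist":0},{"offset":[-0.0326,0.0267,0.005],"twist":0}]}}

```text
time: 2.4
tool_pos: [523.0, -9.9, 455.9]
tcp_rot: [3.141, -0.0, 1.467]
contact_force: [0.4, 0.1, -0.6]
grip_width: 91.6
```

```bash
python3 - <<'E'
from h import *
st()
snap("side","side1"); snap("top","top1")
for th in(.677,.4,.2,0):
    up,n=fr(th); print(th,goto(W(H-182*up+np.array([-55.5,62,0]))[0]+[0,0,178]))
a=cv2.imread("pics/side1.png")[90:310,180:470]; b=cv2.imread("pics/top1.png")[40:260,180:420]
cv2.imwrite("pics/j1.png",np.hstack([cv2.resize(a,(400,303)),cv2.resize(b,(331,303))]))
E
```

```text
t 2.4 tcp [523.   -9.9 455.9] yaw 1.467 rot [ 3.141 -0.     1.467] F [ 0.4  0.1 -0.6] M [-0.06  0.06  0.03] w 91.6 q6 -0.06
0.677 [ 3.  -3.1 23.8]
0.4 [ 3.  -6.4 74. ]
0.2 [  3.1  -0.2 109.8]
0 [  3.2  13.1 143.6]
```

View pics/j1.png

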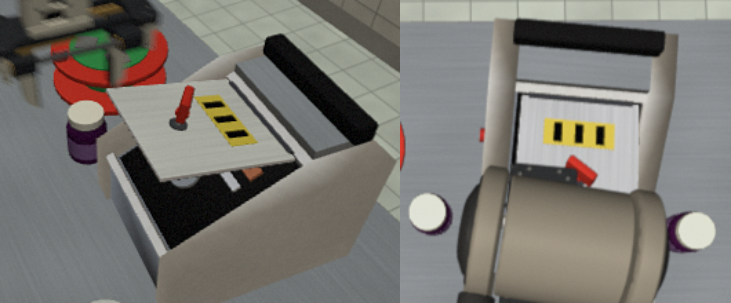

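Request:
{"op": "play_rows", "data": {"commands": [{"offset":[0,-0.001,0.01],"twist":0},{"offset":[0,-0.001,0.01],"twist":0},{"offset":[0,-0.001,0.01],"twist":0},{"offset":[0,-0.001,0.01],"twist":0},{"offset":[0,-0.001,0.01],"twist":0}]}}

```text
time: 3.0
tool_pos: [516.1, -7.1, 404.6]
tcp_rot: [-3.139, -0.0, 1.468]
contact_force: [-4.4, 1.0, 1.8]
grip_width: 92.0
```

Request:
{"op": "play_rows", "data": {"commands": [{"offset":[0,-0.0005,0.01],"twist":0},{"offset":[0,-0.0005,0.01],"twist":0},{"offset":[0,0,0.01],"twist":0},{"offset":[0,0.001,0.01],"twist":0},{"offset":[0,0.0015,0.01],"twist":0}]}}

```text
time: 3.5
tool_pos: [519.0, -8.0, 354.9]
tcp_rot: [3.141, -0.0, 1.467]
contact_force: [-1.4, 1.2, 1.1]
grip_width: 91.7
```

```bash
python3 - <<'E'
from h import *
st()
snap("side","side2")
for th in(.2,0):
    up,n=fr(th); print(th,goto(W(H-182*up+np.array([-55.5,62,0]))[0]+[0,0,178]))
a=cv2.imread("pics/side2.png")[90:310,180:470]
cv2.imwrite("pics/j2.png",cv2.resize(a,(790,600)))
E
```

```text
t 3.5 tcp [519.   -8.  354.9] yaw 1.467 rot [ 3.141 -0.     1.467] F [-1.4  1.2  1.1] M [0.15 0.33 0.14] w 91.7 q6 -0.06
0.2 [-0.6  5.2  9.2]
0 [-0.6 18.4 43. ]
```

View pics/j2.png

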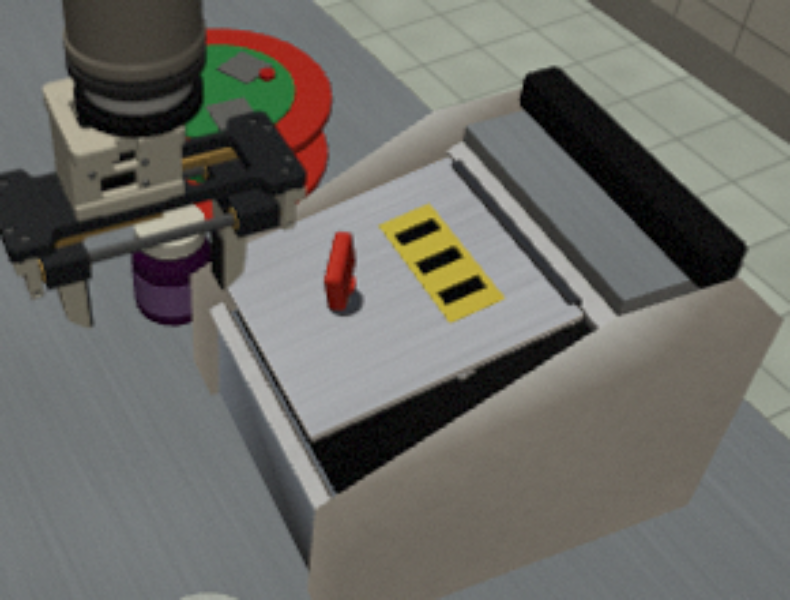

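Cover is closing under the finger at about (230,270), and the knob is well clear. Continue along the arc.

Request:
{"op": "play_rows", "data": {"commands": [{"offset":[0,0.0035,0.009],"twist":0},{"offset":[0,0.0035,0.009],"twist":0},{"offset":[0,0.0035,0.009],"twist":0},{"offset":[0,0.004,0.008],"twist":0},{"offset":[0,0.002,0.005],"twist":0}]}}

```text
time: 4.05
tool_pos: [535.8, -10.0, 314.8]
tcp_rot: [3.141, -0.0, 1.467]
contact_force: [0.2, 0.1, 1.9]
grip_width: 92.0
```

Request:
{"op": "play_rows", "data": {"commands": [{"offset":[0,0.001,0.003],"twist":0},{"offset":[0,0,0.002],"twist":0}]}}

```text
time: 4.25
tool_pos: [536.6, -10.0, 310.7]
tcp_rot: [3.141, -0.0, 1.467]
contact_force: [0.5, -1.4, 1.1]
grip_width: 91.9
```

```bash
python3 - <<'E'
from h import *
st()
snap("side","side3")
up,n=fr(0); print(goto(W(H-182*up+np.array([-55.5,62,0]))[0]+[0,0,178]))
a=cv2.imread("pics/side3.png")[90:310,180:470]
cv2.imwrite("pics/j3.png",cv2.resize(a,(790,600)))
E
```

```text
t 4.25 tcp [536.6 -10.  310.7] yaw 1.467 rot [ 3.141 -0.     1.467] F [ 0.5 -1.4  1.1] M [-0.16 -0.1   0.04] w 91.9 q6 -0.06
[-0.5  0.9  0.1]
```

View pics/j3.png

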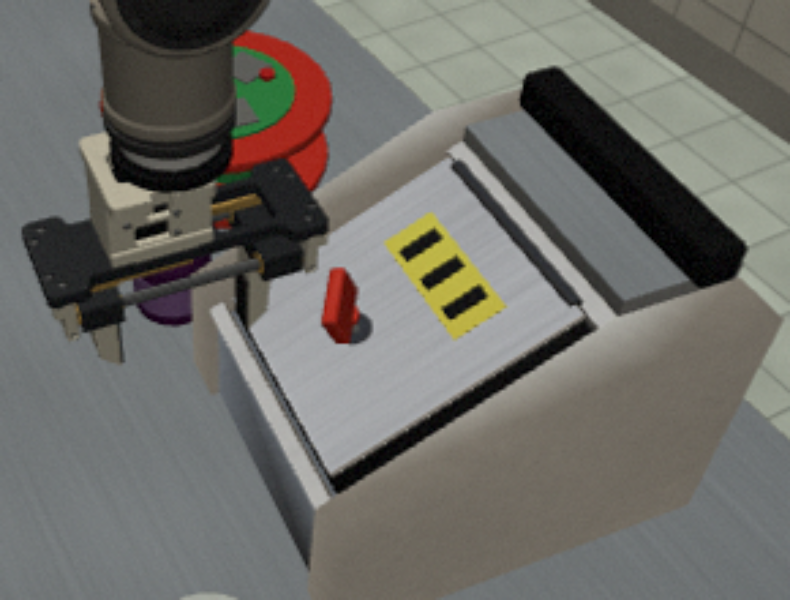

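Nearly shut; push a little more until the force rises.

Request:
{"op": "play_rows", "data": {"commands": [{"offset":[0,0,0.002],"twist":0},{"offset":[0,0,0.002],"twist":0},{"offset":[0,0,0],"twist":0}]}}

```text
time: 4.6
tool_pos: [536.0, -9.9, 306.5]
tcp_rot: [-3.141, -0.0, 1.467]
contact_force: [-1.0, -0.5, 0.5]
grip_width: 91.8
```

Request:
{"op": "play_rows", "data": {"commands": [{"offset":[0,0,0.002],"twist":0},{"offset":[0,0,0.001],"twist":0},{"offset":[0,0,0],"twist":0}]}}

```text
time: 4.9
tool_pos: [536.1, -9.9, 305.7]
tcp_rot: [3.14, 0.0, 1.467]
contact_force: [-6.5, 0.2, 15.1]
grip_width: 91.8
```

Request:
{"op": "play_rows", "data": {"commands": [{"offset":[0,0,-0.02],"twist":0},{"offset":[0,0,-0.03],"twist":0},{"offset":[0,-0.02,-0.03],"twist":0},{"offset":[0,-0.04,-0.02],"twist":0},{"offset":[0,-0.04,0],"twist":-8.5}]}}

```text
time: 5.4
tool_pos: [436.2, 0.5, 405.9]
tcp_rot: [3.137, 0.001, 1.617]
contact_force: [-0.2, -0.1, -0.2]
grip_width: 91.5
```

```bash
python3 - <<'E'
from h import *
st()
snap("side","side4"); snap("top","top4")
up,n=fr(0)
for y,d in((85,0),(-85,0),(85,190),(-85,190)): print(proj("side",W(H-d*up+[0,y,0])).round(1),proj("top",W(H-d*up+[0,y,0])).round(1))
for d in(47,):
  for ph in(-.95,-.95+np.pi):
    print("wing",proj("side",W(H-125*up+47*n+22*(np.cos(ph)*up-np.sin(ph)*np.array([0,1,0])))),proj("top",W(H-125*up+47*n+22*(np.cos(ph)*up-np.sin(ph)*np.array([0,1,0])))))
a=cv2.imread("pics/side4.png")[130:280,240:410]
cv2.imwrite("pics/j4.png",cv2.resize(a,None,fx=4,fy=4,interpolation=cv2.INTER_CUBIC))
a=cv2.imread("pics/top4.png")[40:240,220:400]
cv2.imwrite("pics/j4t.png",cv2.resize(a,None,fx=3,fy=3,interpolation=cv2.INTER_CUBIC))
E
```

```text
t 5.4 tcp [436.2   0.5 405.9] yaw 1.617 rot [3.137e+00 1.000e-03 1.617e+00] F [-0.2 -0.1 -0.2] M [-0.13  0.09  0.06] w 91.5 q6 -0.22
[[344.8 147.4]] [[268.9 108.2]]
[[394.5 206. ]] [[353.8 116.1]]
[[265.1 200.3]] [[259.8 196.2]]
[[300.8 265.3]] [[337.5 203.6]]
wing [[303.40588719 188.66668336]] [[296.72911317 172.00678363]]
wing [[299.95075324 209.94569407]] [[312.75866575 185.7186547 ]]
```

View pics/j4.png

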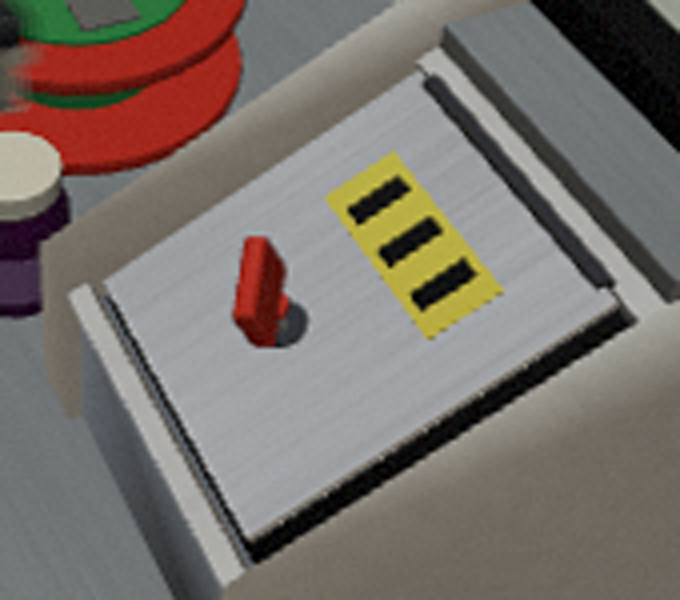

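View pics/j4t.png

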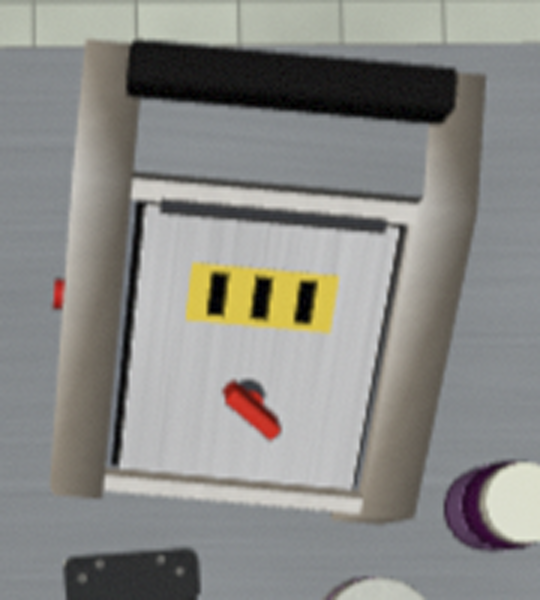

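```bash
cat >> h.py <<'E'
def tgt(phi,s=0,d=41,tip=9):
    up,n=fr(0); P=H-125*up+(d-s)*n; T=W(P)[0]+[0,0,178-tip]
    psi=np.arctan2(np.sin(-phi),np.cos(phi)*np.cos(A)); yaw=1.466+psi+np.pi/2
    return T,yaw
def go(phi,s=0,**k):
    T,yaw=tgt(phi,s,**k); dy=(yaw-status.get_obs()["tcp_rot"][2]+np.pi)%(2*np.pi)-np.pi
    print("phi",phi,"s",s,"T",T.round(1),"off",goto(T),"twist",round(-np.degrees(dy),1))
E
python3 - <<'E'
from h import *
go(-.95); go(-.1); go(-.1,15); go(1.5,15)
E
```

```text
phi -0.95 s 0 T [617.9 -81.5 363.8] off [-91.6 181.   39.4] twist -138.7
phi -0.1 s 0 T [617.9 -81.5 363.8] off [-91.6 181.   39.4] twist -87.6
phi -0.1 s 15 T [624.7 -82.2 350.4] off [-92.6 187.8  52.8] twist -87.6
phi 1.5 s 15 T [624.7 -82.2 350.4] off [-92.6 187.8  52.8] twist 5.2
```

Request:
{"op": "play_rows", "data": {"commands": [{"offset":[0,0,-0.01],"twist":-8.5},{"offset":[0,0,-0.01],"twist":-8.5},{"offset":[0,0,-0.01],"twist":-8.5},{"offset":[0,0,-0.01],"twist":-8.5},{"offset":[0,0,-0.01],"twist":-8.5}], "jaw": 158}}

```text
time: 6.0
tool_pos: [437.2, 0.4, 453.9]
tcp_rot: [3.142, -0.0, 2.362]
contact_force: [0.2, -0.4, 0.1]
grip_width: 56.6
```

Request:
{"op": "play_rows", "data": {"commands": [{"offset":[0,0,0],"twist":-8.5},{"offset":[0,0,0],"twist":-8.5},{"offset":[0,0,0],"twist":-8.5},{"offset":[0,0,0],"twist":-8.5},{"offset":[0,0,0],"twist":-8.5}]}}

```text
time: 6.5
tool_pos: [437.2, 0.4, 453.5]
tcp_rot: [3.141, -0.0, 3.104]
contact_force: [-0.7, 0.2, -0.7]
grip_width: 34.6
```

Request:
{"op": "play_rows", "data": {"commands": [{"offset":[0,0,0],"twist":-8.5},{"offset":[0,0,0],"twist":-8.5},{"offset":[0,0,0],"twist":-8.5},{"offset":[0,0,0],"twist":-8.5},{"offset":[0,0,0],"twist":-8.5}]}}

```text
time: 7.0
tool_pos: [437.2, 0.3, 453.4]
tcp_rot: [3.141, -0.0, -2.438]
contact_force: [-0.4, -0.2, -0.2]
grip_width: 35.1
```

```bash
python3 - <<'E'
from h import *
st(); go(-.95); go(-.95,tip=-40)
E
```

```text
t 7.0 tcp [4.372e+02 3.000e-01 4.534e+02] yaw -2.438 rot [ 3.141 -0.    -2.438] F [-0.4 -0.2 -0.2] M [ 0.1   0.04 -0.01] w 35.1 q6 -2.45
phi -0.95 s 0 T [617.9 -81.5 363.8] off [ -84.8 -179.3   89.6] twist -11.2
phi -0.95 s 0 T [617.9 -81.5 412.8] off [ -84.8 -179.3   40.6] twist -11.2
```

Request:
{"op": "play_rows", "data": {"commands": [{"offset":[0,0,0],"twist":-5.6},{"offset":[0,0,0],"twist":-5.6}]}}

```text
time: 7.2
tool_pos: [437.2, 0.3, 453.5]
tcp_rot: [3.141, -0.0, -2.244]
contact_force: [-0.4, -0.2, 0.0]
grip_width: 35.0
```

Request:
{"op": "play_rows", "data": {"commands": [{"offset":[-0.0097,-0.0385,0.008],"twist":0},{"offset":[-0.0097,-0.0385,0.008],"twist":0},{"offset":[-0.0097,-0.0385,0.008],"twist":0},{"offset":[-0.0097,-0.0385,0.008],"twist":0},{"offset":[-0.0097,-0.0385,0.008],"twist":0}]}}

```text
time: 7.7
tool_pos: [619.0, -83.1, 412.7]
tcp_rot: [3.141, 0.0, -2.249]
contact_force: [0.1, -0.6, 0.8]
grip_width: 35.1
```

```bash
python3 - <<'E'
from h import *
st(); go(-.95)
snap("side","side5")
a=cv2.imread("pics/side5.png")[90:280,220:410]
cv2.imwrite("pics/j5.png",cv2.resize(a,None,fx=3,fy=3,interpolation=cv2.INTER_CUBIC))
E
```

```text
t 7.7 tcp [619.  -83.1 412.7] yaw -2.249 rot [ 3.141  0.    -2.249] F [ 0.1 -0.6  0.8] M [0.06 0.05 0.03] w 35.1 q6 -2.72
phi -0.95 s 0 T [617.9 -81.5 363.8] off [-0.6  1.9 48.9] twist -0.3
```

View pics/j5.png

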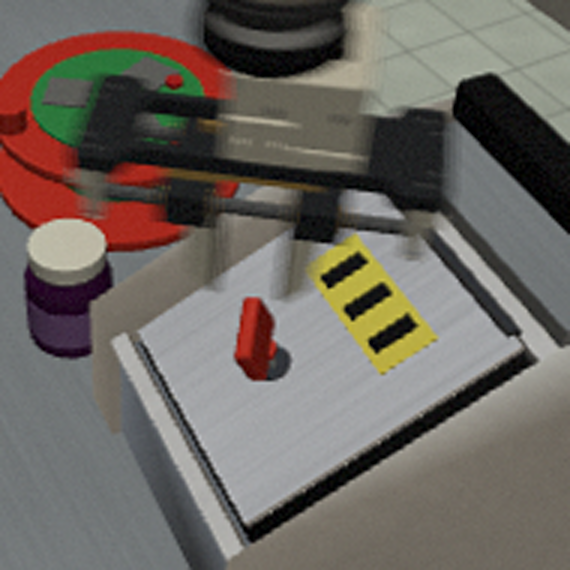

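Request:
{"op": "play_rows", "data": {"commands": [{"offset":[0,0.001,0.012],"twist":0},{"offset":[0,0,0.012],"twist":0},{"offset":[0,0,0.012],"twist":0},{"offset":[0,0,0.012],"twist":0}]}}

```text
time: 8.15
tool_pos: [615.8, -81.1, 365.2]
tcp_rot: [-3.141, 0.0, -2.247]
contact_force: [-0.7, -0.1, -0.1]
grip_width: 34.9
```

```bash
python3 - <<'E'
from h import *
st(); go(-.95)
snap("side","side6"); 
a=cv2.imread("pics/side6.png")[90:280,220:410]
cv2.imwrite("pics/j6.png",cv2.resize(a,None,fx=3,fy=3,interpolation=cv2.INTER_CUBIC))
E
```

```text
t 8.15 tcp [615.8 -81.1 365.2] yaw -2.247 rot [-3.141  0.    -2.247] F [-0.7 -0.1 -0.1] M [ 0.11  0.11 -0.03] w 34.9 q6 -2.72
phi -0.95 s 0 T [617.9 -81.5 363.8] off [-1.1 -1.9  1.4] twist -0.2
```

View pics/j6.png

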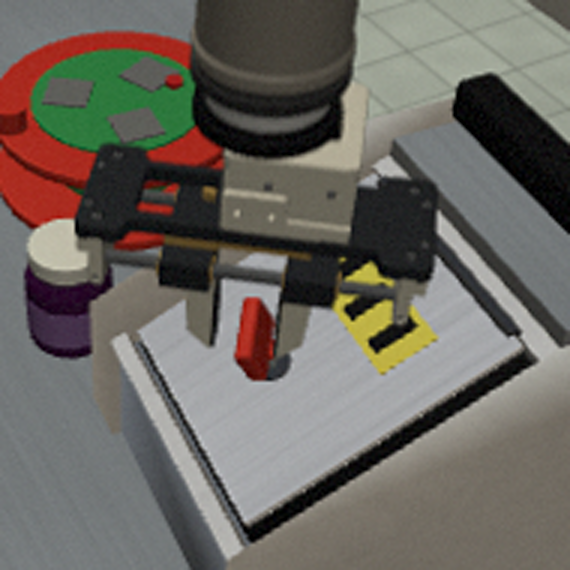

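Request:
{"op": "play_rows", "data": {"commands": [{"offset":[-0.001,-0.002,0.001],"twist":0},{"offset":[0,0,0],"twist":0},{"offset":[0,0,0],"twist":5},{"offset":[0,0,0],"twist":6},{"offset":[0,0,0],"twist":6}], "jaw": 195}}

```text
time: 8.7
tool_pos: [618.7, -82.1, 365.7]
tcp_rot: [-3.141, 0.001, -2.548]
contact_force: [-1.0, 0.1, 0.1]
grip_width: 21.4
```

Request:
{"op": "play_rows", "data": {"commands": [{"offset":[0,0,0],"twist":7},{"offset":[0,0,0],"twist":7},{"offset":[0,0,0],"twist":7},{"offset":[0,0,0],"twist":7},{"offset":[0,0,0],"twist":6}]}}

```text
time: 9.2
tool_pos: [618.4, -81.7, 365.7]
tcp_rot: [3.141, 0.001, 3.141]
contact_force: [-1.8, 2.5, 1.9]
grip_width: 21.7
```

Request:
{"op": "play_rows", "data": {"commands": [{"offset":[0,0,0],"twist":0},{"offset":[0,0,0],"twist":0},{"offset":[0,0,0],"twist":0},{"offset":[0,0,0],"twist":0}], "jaw": 255}}

```text
time: 9.6
tool_pos: [618.9, -81.9, 365.4]
tcp_rot: [3.141, 0.002, -3.136]
contact_force: [1.7, 4.0, 3.5]
grip_width: 12.0
```

```bash
python3 - <<'E'
from h import *
st(); go(-.1); go(-.1,5)
snap("side","side7"); 
a=cv2.imread("pics/side7.png")[90:280,220:410]
cv2.imwrite("pics/j7.png",cv2.resize(a,None,fx=3,fy=3,interpolation=cv2.INTER_CUBIC))
E
```

```text
t 9.6 tcp [618.9 -81.9 365.4] yaw -3.136 rot [ 3.141e+00  2.000e-03 -3.136e+00] F [1.7 4.  3.5] M [ 0.52 -0.34 -0.  ] w 12.0 q6 -1.83
phi -0.1 s 0 T [617.9 -81.5 363.8] off [1.  0.4 1.6] twist -0.1
phi -0.1 s 5 T [620.2 -81.7 359.3] off [-1.2  0.2  6. ] twist -0.1
```

View pics/j7.png

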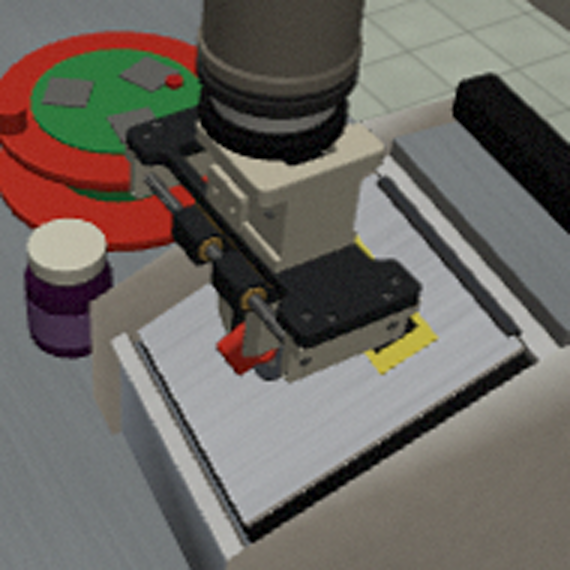

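Request:
{"op": "play_rows", "data": {"commands": [{"offset":[-0.0005,0,0.0009],"twist":0},{"offset":[-0.0005,0,0.0009],"twist":0},{"offset":[-0.0005,0,0.0009],"twist":0},{"offset":[-0.0004,0,0.0009],"twist":0},{"offset":[0,0,0],"twist":0}]}}

```text
time: 10.15
tool_pos: [620.9, -82.1, 361.5]
tcp_rot: [-3.142, 0.002, -3.137]
contact_force: [2.9, 4.2, 5.9]
grip_width: 11.9
```

```bash
python3 - <<'E'
from h import *
st()
E
```

```text
t 10.15 tcp [620.9 -82.1 361.5] yaw -3.137 rot [-3.142e+00  2.000e-03 -3.137e+00] F [2.9 4.2 5.9] M [ 0.54 -0.56 -0.02] w 11.9 q6 -1.83
```

Request:
{"op": "play_rows", "data": {"commands": [{"offset":[-0.0005,0,0.0009],"twist":0},{"offset":[-0.0004,0,0.0009],"twist":0},{"offset":[-0.0005,0,0.0009],"twist":0},{"offset":[-0.0004,0,0.0009],"twist":0},{"offset":[0,0,0],"twist":0}]}}

```text
time: 10.65
tool_pos: [622.6, -82.2, 358.0]
tcp_rot: [-3.141, 0.002, -3.137]
contact_force: [3.4, 4.1, 6.6]
grip_width: 11.6
```

```bash
python3 - <<'E'
from h import *
st()
snap("side","side8"); 
a=cv2.imread("pics/side8.png")[170:250,270:350]
cv2.imwrite("pics/j8.png",cv2.resize(a,None,fx=7,fy=7,interpolation=cv2.INTER_CUBIC))
E
```

```text
t 10.65 tcp [622.6 -82.2 358. ] yaw -3.137 rot [-3.141e+00  2.000e-03 -3.137e+00] F [3.4 4.1 6.6] M [ 0.59 -0.39 -0.07] w 11.6 q6 -1.83
```

View pics/j8.png

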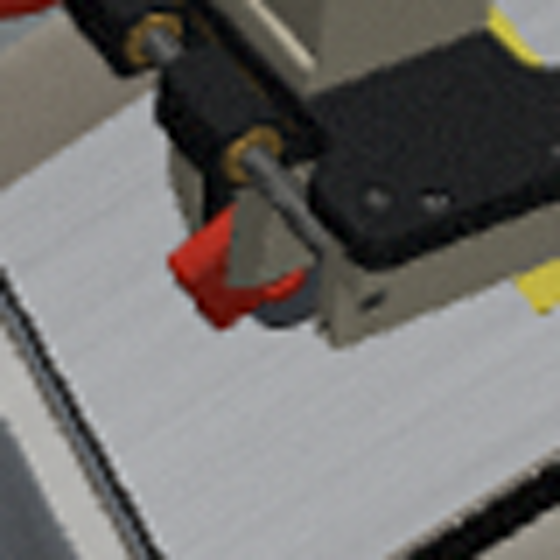

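Request:
{"op": "play_rows", "data": {"commands": [{"offset":[-0.0006,0,0.0012],"twist":0},{"offset":[-0.0006,0,0.0012],"twist":0},{"offset":[-0.0006,0,0.0012],"twist":0},{"offset":[-0.0006,0,0.0012],"twist":0},{"offset":[-0.0002,0,0.0004],"twist":0}]}}

```text
time: 11.2
tool_pos: [625.1, -82.3, 353.1]
tcp_rot: [-3.141, 0.002, -3.137]
contact_force: [1.5, 3.2, 8.5]
grip_width: 11.9
```

Request:
{"op": "play_rows", "data": {"commands": [{"offset":[-0.0005,0,0.0009],"twist":0},{"offset":[-0.0004,0,0.0009],"twist":0},{"offset":[0,0,0],"twist":0}]}}

```text
time: 11.5
tool_pos: [625.8, -82.4, 351.7]
tcp_rot: [-3.141, 0.001, -3.137]
contact_force: [-0.6, 2.6, 11.1]
grip_width: 11.9
```

```bash
python3 - <<'E'
from h import *
st()
E
```

```text
t 11.5 tcp [625.8 -82.4 351.7] yaw -3.137 rot [-3.141e+00  1.000e-03 -3.137e+00] F [-0.6  2.6 11.1] M [ 0.28  0.   -0.05] w 11.9 q6 -1.83
```

Request:
{"op": "play_rows", "data": {"commands": [{"offset":[-0.0004,0,0.0008],"twist":0},{"offset":[0,0,0],"twist":4},{"offset":[0,0,0],"twist":4},{"offset":[0,0,0],"twist":4},{"offset":[0,0,0],"twist":4}]}}

```text
time: 12.0
tool_pos: [626.1, -81.9, 351.2]
tcp_rot: [3.141, 0.001, 2.864]
contact_force: [-1.4, 4.2, 12.7]
grip_width: 11.9
```

```bash
python3 - <<'E'
from h import *
st()
E
```

```text
t 12.0 tcp [626.1 -81.9 351.2] yaw 2.864 rot [3.141e+00 1.000e-03 2.864e+00] F [-1.4  4.2 12.7] M [1.32 0.15 0.31] w 11.9 q6 -1.55
```

Request:
{"op": "play_rows", "data": {"commands": [{"offset":[0,0,0],"twist":4},{"offset":[0,0,0],"twist":4},{"offset":[0,0,0],"twist":4},{"offset":[0,0,0],"twist":4}]}}

```text
time: 12.4
tool_pos: [626.3, -81.8, 351.0]
tcp_rot: [3.14, 0.001, 2.585]
contact_force: [-1.1, 4.5, 10.4]
grip_width: 13.2
```

```bash
python3 - <<'E'
from h import *
st()
snap("side","side9"); 
a=cv2.imread("pics/side9.png")[170:250,270:350]
cv2.imwrite("pics/j9.png",cv2.resize(a,None,fx=7,fy=7,interpolation=cv2.INTER_CUBIC))
E
```

```text
t 12.4 tcp [626.3 -81.8 351. ] yaw 2.585 rot [3.140e+00 1.000e-03 2.585e+00] F [-1.1  4.5 10.4] M [ 1.34 -0.13  0.31] w 13.2 q6 -1.27
```

View pics/j9.png

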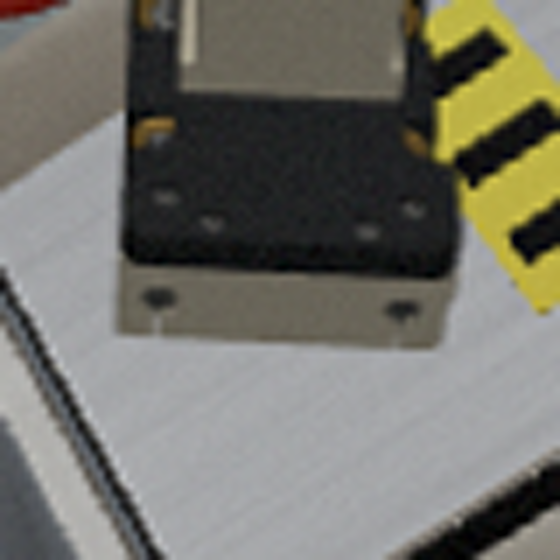

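Request:
{"op": "play_rows", "data": {"commands": [{"offset":[0,0,0],"twist":5},{"offset":[0,0,0],"twist":5},{"offset":[0,0,0],"twist":5},{"offset":[0,0,0],"twist":5}]}}

```text
time: 12.85
tool_pos: [626.3, -81.8, 351.0]
tcp_rot: [3.14, 0.001, 2.235]
contact_force: [0.3, 4.6, 10.5]
grip_width: 14.4
```

```bash
python3 - <<'E'
from h import *
st(); go(.9,15); go(1.5,15)
E
```

```text
t 12.85 tcp [626.3 -81.8 351. ] yaw 2.235 rot [3.140e+00 1.000e-03 2.235e+00] F [ 0.3  4.6 10.5] M [ 1.14 -0.14  0.28] w 14.4 q6 -0.92
phi 0.9 s 15 T [624.7 -82.2 350.4] off [ 0.7 -1.5  0.6] twist 8.8
phi 1.5 s 15 T [624.7 -82.2 350.4] off [ 0.7 -1.5  0.6] twist 40.5
```

Request:
{"op": "play_rows", "data": {"commands": [{"offset":[0,0,0],"twist":5},{"offset":[0,0,0],"twist":5},{"offset":[0,0,0],"twist":5},{"offset":[0,0,0],"twist":5},{"offset":[0,0,0],"twist":5}]}}

```text
time: 13.35
tool_pos: [626.4, -81.9, 351.2]
tcp_rot: [3.139, 0.0, 1.799]
contact_force: [-0.9, 4.6, 10.9]
grip_width: 15.9
```

```bash
python3 - <<'E'
from h import *
st(); go(1.5,15)
E
```

```text
t 13.35 tcp [626.4 -81.9 351.2] yaw 1.799 rot [3.139 0.    1.799] F [-0.9  4.6 10.9] M [ 0.95 -0.34  0.22] w 15.9 q6 -0.48
phi 1.5 s 15 T [624.7 -82.2 350.4] off [ 0.1 -1.8  0.8] twist 15.5
```

Request:
{"op": "play_rows", "data": {"commands": [{"offset":[0,0,0],"twist":4},{"offset":[0,0,0],"twist":4},{"offset":[0,0,0],"twist":3}]}}

```text
time: 13.65
tool_pos: [626.4, -82.0, 351.4]
tcp_rot: [3.139, 0.0, 1.608]
contact_force: [0.3, 4.3, 11.1]
grip_width: 16.0
```

Request:
{"op": "play_rows", "data": {"commands": [{"offset":[0,0,0],"twist":3},{"offset":[0,0,0],"twist":2},{"offset":[0,0,0],"twist":0}]}}

```text
time: 13.95
tool_pos: [626.4, -82.0, 351.4]
tcp_rot: [3.139, 0.0, 1.522]
contact_force: [-0.7, 3.1, 11.3]
grip_width: 16.1
```

```bash
python3 - <<'E'
from h import *
st(); go(1.5,15)
snap("side","side10"); 
a=cv2.imread("pics/side10.png")[150:250,250:370]
cv2.imwrite("pics/j10.png",cv2.resize(a,None,fx=6,fy=6,interpolation=cv2.INTER_CUBIC))
E
```

```text
t 13.95 tcp [626.4 -82.  351.4] yaw 1.522 rot [3.139 0.    1.522] F [-0.7  3.1 11.3] M [ 0.78 -0.29  0.38] w 16.1 q6 -0.2
phi 1.5 s 15 T [624.7 -82.2 350.4] off [-0.2 -1.8  1. ] twist -0.4
```

View pics/j10.png

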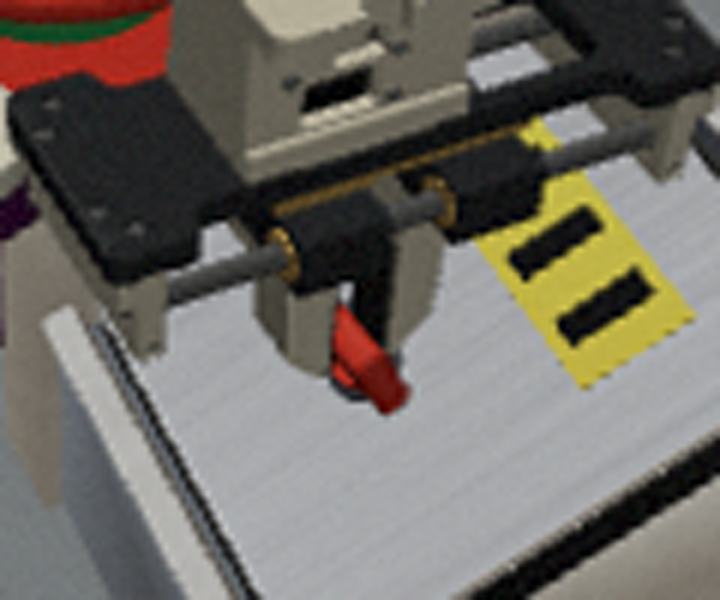

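Request:
{"op": "play_rows", "data": {"commands": [{"offset":[0,0,0],"twist":2},{"offset":[0,0,0],"twist":2},{"offset":[0,0,0],"twist":0}]}}

```text
time: 14.3
tool_pos: [626.4, -82.0, 351.4]
tcp_rot: [3.139, 0.0, 1.453]
contact_force: [-0.9, 4.3, 11.3]
grip_width: 16.8
```

```bash
python3 - <<'E'
from h import *
st()
E
```

```text
t 14.3 tcp [626.4 -82.  351.4] yaw 1.453 rot [3.139 0.    1.453] F [-0.9  4.3 11.3] M [ 0.7  -0.15  0.57] w 16.8 q6 -0.13
```

Request:
{"op": "play_rows", "data": {"commands": [{"offset":[0,0,0],"twist":2},{"offset":[0,0,0],"twist":2},{"offset":[0,0,0],"twist":0}]}}

```text
time: 14.6
tool_pos: [626.4, -82.1, 351.4]
tcp_rot: [3.139, 0.0, 1.384]
contact_force: [-0.9, 3.1, 11.8]
grip_width: 16.4
```

```bash
python3 - <<'E'
from h import *
st()
E
```

```text
t 14.6 tcp [626.4 -82.1 351.4] yaw 1.384 rot [3.139 0.    1.384] F [-0.9  3.1 11.8] M [ 0.62 -0.11  0.71] w 16.4 q6 -0.06
```

Request:
{"op": "play_rows", "data": {"commands": [{"offset":[0,0,0],"twist":3},{"offset":[0,0,0],"twist":3},{"offset":[0,0,0],"twist":0}]}}

```text
time: 14.9
tool_pos: [626.3, -82.4, 351.7]
tcp_rot: [3.138, 0.001, 1.279]
contact_force: [-1.4, 1.9, 12.5]
grip_width: 17.7
```

```bash
python3 - <<'E'
from h import *
st(); go(1.65,15)
snap("side","side11"); 
a=cv2.imread("pics/side11.png")[150:250,250:370]
cv2.imwrite("pics/j11.png",cv2.resize(a,None,fx=6,fy=6,interpolation=cv2.INTER_CUBIC))
E
```

```text
t 14.9 tcp [626.3 -82.4 351.7] yaw 1.279 rot [3.138e+00 1.000e-03 1.279e+00] F [-1.4  1.9 12.5] M [ 0.24 -0.05  0.86] w 17.7 q6 0.04
phi 1.65 s 15 T [624.7 -82.2 350.4] off [-0.3 -1.7  1.2] twist -6.7
```

View pics/j11.png

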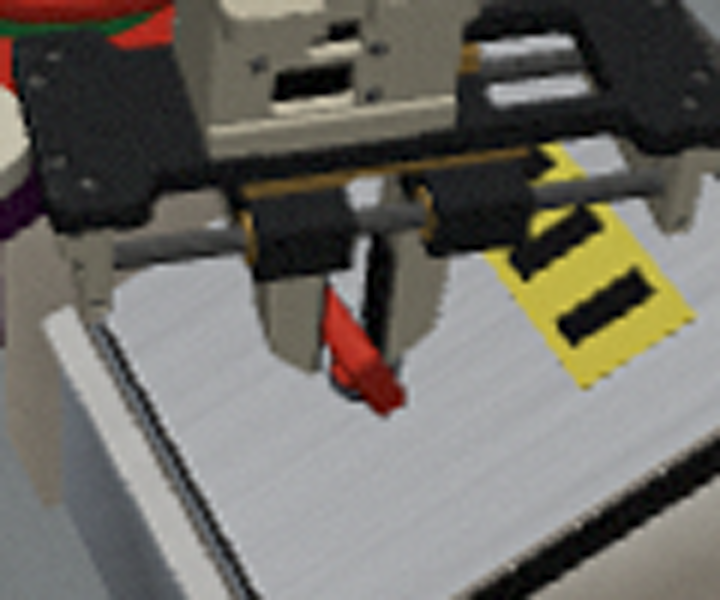

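Request:
{"op": "play_rows", "data": {"commands": [{"offset":[0,0,0],"twist":0},{"offset":[0,0,0],"twist":-3},{"offset":[0,0,0],"twist":-3},{"offset":[0,0,0],"twist":0}], "jaw": 182}}

```text
time: 15.35
tool_pos: [626.0, -82.8, 349.1]
tcp_rot: [-3.14, 0.001, 1.383]
contact_force: [0.8, 0.1, 1.4]
grip_width: 26.3
```

```bash
python3 - <<'E'
from h import *
st()
E
```

```text
t 15.35 tcp [626.  -82.8 349.1] yaw 1.383 rot [-3.140e+00  1.000e-03  1.383e+00] F [0.8 0.1 1.4] M [-0.22 -0.11  0.01] w 26.3 q6 -0.06
```

Released, force gone. Retreat along the knob's axis, then up and away.

Request:
{"op": "play_rows", "data": {"commands": [{"offset":[0,-0.0045,-0.009],"twist":0},{"offset":[0,-0.0045,-0.009],"twist":0},{"offset":[0,-0.0045,-0.009],"twist":0},{"offset":[0,-0.005,-0.02],"twist":0},{"offset":[0,-0.01,-0.04],"twist":0}]}}

```text
time: 15.85
tool_pos: [597.4, -76.7, 435.1]
tcp_rot: [-3.135, -0.0, 1.382]
contact_force: [0.2, 1.2, 0.1]
grip_width: 26.5
```

Request:
{"op": "play_rows", "data": {"commands": [{"offset":[0,-0.045,-0.01],"twist":0},{"offset":[0,-0.045,0],"twist":0},{"offset":[0,-0.045,0],"twist":0},{"offset":[0,-0.045,0],"twist":0},{"offset":[0,0,0],"twist":0}]}}

```text
time: 16.35
tool_pos: [416.2, -41.6, 447.1]
tcp_rot: [-3.138, -0.0, 1.383]
contact_force: [-0.7, 0.8, -0.1]
grip_width: 26.3
```

```bash
python3 - <<'E'
from h import *
st()
snap("side","side12");snap("top","top12")
up,n=fr(0)
Y=np.array([0,1,0])
for s in(0,10.5,13.5):
  for ph in(1.47,1.57):
    w=np.cos(ph)*up-np.sin(ph)*Y; p=H-125*up+(47-s)*n
    print(s,ph,"side",proj("side",W(np.array([p-22*w,p+22*w]))).round(1).tolist(),"top",proj("top",W(np.array([p-22*w,p+22*w]))).round(1).tolist())
a=cv2.imread("pics/side12.png")[130:280,240:410]
cv2.imwrite("pics/j12.png",cv2.resize(a,None,fx=4,fy=4,interpolation=cv2.INTER_CUBIC))
a=cv2.imread("pics/top12.png")[40:240,220:400]
cv2.imwrite("pics/j12t.png",cv2.resize(a,None,fx=3,fy=3,interpolation=cv2.INTER_CUBIC))
E
```

```text
t 16.35 tcp [416.2 -41.6 447.1] yaw 1.383 rot [-3.138 -0.     1.383] F [-0.7  0.8 -0.1] M [-0.12  0.04 -0.01] w 26.3 q6 -0.1
0 1.47 side [[295.6, 191.8], [308.1, 206.8]] top [[293.8, 178.9], [315.8, 178.9]]
0 1.57 side [[296.5, 191.1], [307.1, 207.6]] top [[293.8, 177.9], [315.7, 179.9]]
10.5 1.47 side [[297.6, 194.7], [310.1, 209.7]] top [[293.4, 177.2], [315.2, 177.2]]
10.5 1.57 side [[298.6, 194.0], [309.1, 210.4]] top [[293.5, 176.2], [315.1, 178.2]]
13.5 1.47 side [[298.2, 195.5], [310.7, 210.5]] top [[293.3, 176.7], [315.1, 176.7]]
13.5 1.57 side [[299.2, 194.8], [309.7, 211.2]] top [[293.4, 175.7], [315.0, 177.7]]
```

View pics/j12.png

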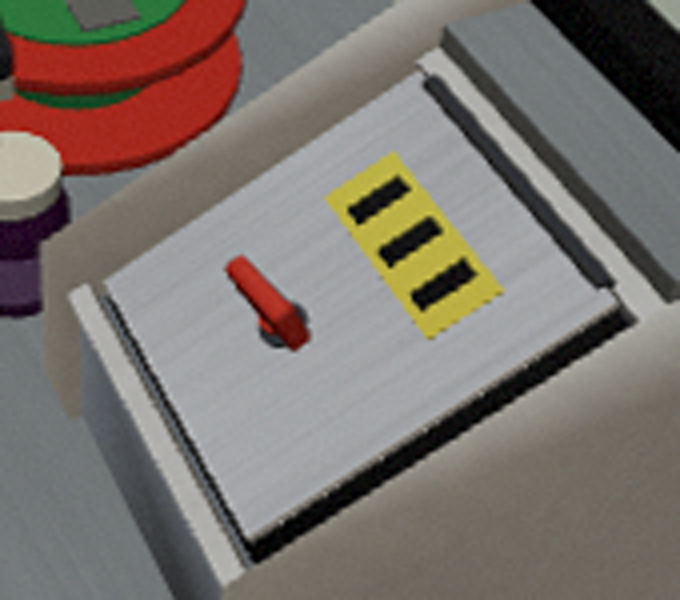

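View pics/j12t.png

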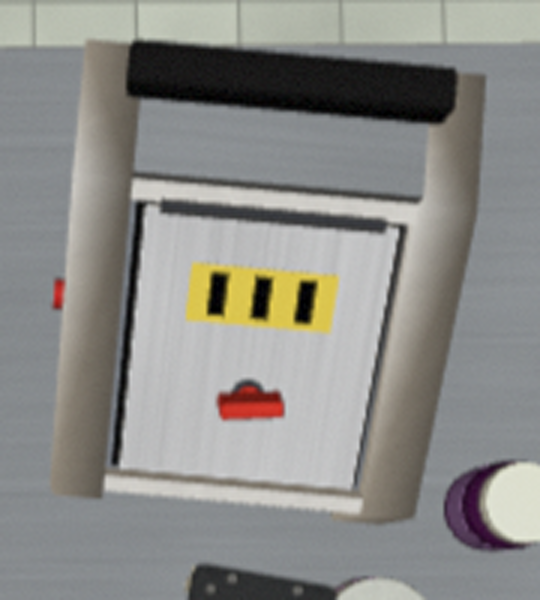

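```bash
python3 - <<'E'
from h import *
up,n=fr(0);Y=np.array([0,1.,0])
def box(ph,s):
    w=np.cos(ph)*up-np.sin(ph)*Y; t=np.cross(n,w)
    return W(np.array([H-125*up+(z-s)*n+a*22*w+b*6*t for z in(17,47) for a in(-1,1) for b in(-1,1)]))
def ext(p): return [p[:,0].min(),p[:,0].max(),p[:,1].min(),p[:,1].max()]
def meas(f,c):
    im=cv2.imread("pics/%s.png"%f).astype(np.float32); im=cv2.resize(im,None,fx=6,fy=6,interpolation=cv2.INTER_LINEAR)
    m=((im[:,:,2]-np.maximum(im[:,:,1],im[:,:,0]))>60).astype(np.uint8)
    k,l,s,ce=cv2.connectedComponentsWithStats(m); i=min((i for i in range(1,k) if s[i,4]>600),key=lambda i:np.hypot(*(ce[i]/6-c)))
    q=np.argwhere(l==i)[:,::-1]/6.-.42
    return np.array(ext(q)),cv2.minAreaRect((q*6).astype(np.float32))
for f4,f12,cam in(("side4","side12","side"),("top4","top12","top")):
    c=proj(cam,box(-.95,0)).mean(0); e,r=meas(f4,c); b=e-np.array(ext(proj(cam,box(-.95,0)))); print(cam,"bias s=0",b.round(1))
    e,r=meas(f12,c); print("rect",r[2],np.array(r[1])/6)
    for ph in(1.35,1.43,1.5):
        for s in(0,10.5,13.5,15.5): print(ph,s,(e-np.array(ext(proj(cam,box(ph,s))))).round(1))
E
```

```text
side bias s=0 [ 0.9 -0.5  0.3 -2.4]
rect 56.30992889404297 [26.99540965  9.29122798]
1.35 0 [ 4.2 -1.1  3.1  0.2]
1.35 10.5 [ 2.1 -2.9  0.2 -2.5]
1.35 13.5 [ 1.5 -3.5 -0.7 -3.2]
1.35 15.5 [ 1.1 -3.8 -1.2 -3.7]
1.43 0 [ 3.6 -0.5  3.6 -0.3]
1.43 10.5 [ 1.5 -2.4  0.7 -2.9]
1.43 13.5 [ 0.9 -2.9 -0.2 -3.7]
1.43 15.5 [ 0.5 -3.2 -0.7 -4.2]
1.5 0 [ 3.1  0.1  4.  -0.6]
1.5 10.5 [ 0.9 -1.8  1.  -3.3]
1.5 13.5 [ 0.4 -2.4  0.2 -4.1]
1.5 15.5 [-0.  -2.7 -0.3 -4.6]
top bias s=0 [ 0.7 -2.1  2.  -1.9]
rect 87.30571746826172 [10.71363322 21.61921183]
1.35 0 [-0.2 -2.  -1.8 -3.5]
1.35 10.5 [ 0.1 -1.4 -0.2 -1.8]
1.35 13.5 [ 0.2 -1.2  0.2 -1.3]
1.35 15.5 [ 0.3 -1.1  0.5 -1. ]
1.43 0 [-0.4 -1.8 -2.6 -2.7]
1.43 10.5 [-0.1 -1.2 -1.  -1. ]
1.43 13.5 [ 0.  -1.  -0.6 -0.5]
1.43 15.5 [ 0.1 -0.9 -0.3 -0.2]
1.5 0 [-0.3 -2.  -2.7 -2.6]
1.5 10.5 [ 0.1 -1.4 -1.2 -0.9]
1.5 13.5 [ 0.1 -1.2 -0.7 -0.4]
1.5 15.5 [ 0.2 -1.1 -0.4 -0.1]
```

```bash
python3 - <<'E'
from h import *
go(1.43,10.5); go(1.43,10.5,tip=-50); go(1.43,-45,tip=-5)
E
```

```text
phi 1.43 s 10.5 T [622.6 -82.  354.4] off [ -0.5 205.8  93.9] twist -12.0
phi 1.43 s 10.5 T [622.6 -82.  413.4] off [ -0.5 205.9  34.9] twist -12.0
phi 1.43 s -45 T [597.6 -79.3 417.9] off [ -2.6 180.8  30.4] twist -12.0
```

Request:
{"op": "play_rows", "data": {"commands": [{"offset":[0,0.045,0.0],"twist":0},{"offset":[0,0.045,0.01],"twist":0},{"offset":[0,0.045,0.01],"twist":0},{"offset":[0,0.045,0.01],"twist":-6},{"offset":[0,0,0],"twist":-6}]}}

```text
time: 16.95
tool_pos: [603.1, -78.2, 411.4]
tcp_rot: [-3.137, -0.001, 1.596]
contact_force: [-1.4, 0.5, -1.6]
grip_width: 26.2
```

```bash
python3 - <<'E'
from h import *
st(); go(1.43,-20,tip=6);go(1.43,10.5)
E
```

```text
t 16.95 tcp [603.1 -78.2 411.4] yaw 1.596 rot [-3.137e+00 -1.000e-03  1.596e+00] F [-1.4  0.5 -1.6] M [-0.09  0.06  0.02] w 26.2 q6 -0.28
phi 1.43 s -20 T [608.9 -80.5 384.6] off [-2.5  5.8 26.8] twist 0.2
phi 1.43 s 10.5 T [622.6 -82.  354.4] off [-4.3 19.7 56.9] twist 0.2
```

Request:
{"op": "play_rows", "data": {"commands": [{"offset":[-0.002,0.005,0.02],"twist":0},{"offset":[-0.001,0.004,0.009],"twist":0},{"offset":[-0.001,0.004,0.008],"twist":0},{"offset":[0,0.0035,0.008],"twist":0},{"offset":[0,0.003,0.007],"twist":0}]}}

```text
time: 17.45
tool_pos: [618.1, -80.3, 364.6]
tcp_rot: [3.141, 0.0, 1.592]
contact_force: [0.1, -0.7, -0.0]
grip_width: 26.2
```

```bash
python3 - <<'E'
from h import *
st(); go(1.43,10.5)
snap("side","side13"); 
a=cv2.imread("pics/side13.png")[150:250,250:370]
cv2.imwrite("pics/j13.png",cv2.resize(a,None,fx=6,fy=6,interpolation=cv2.INTER_CUBIC))
E
```

```text
t 17.45 tcp [618.1 -80.3 364.6] yaw 1.592 rot [3.141 0.    1.592] F [ 0.1 -0.7 -0. ] M [-0.05  0.03  0.04] w 26.2 q6 -0.27
phi 1.43 s 10.5 T [622.6 -82.  354.4] off [-1.7  4.4 10.2] twist 0.0
```

View pics/j13.png

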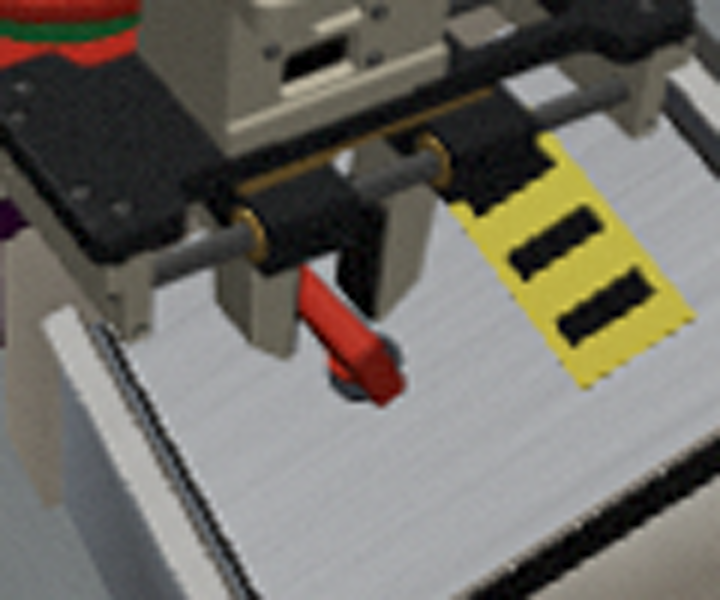

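```bash
python3 - <<'E'
import cv2,numpy as np
for f in("side10","side11","side12","side13"):
    im=cv2.imread("pics/%s.png"%f)[190:225,295:325].astype(np.float32); im=cv2.resize(im,None,fx=8,fy=8,interpolation=cv2.INTER_LINEAR)
    m=(im[:,:,2]-np.maximum(im[:,:,1],im[:,:,0]))>60
    q=np.argwhere(m)[:,::-1]/8+[295,190]
    print(f,"right",q[:,0].max(),"bottom",q[:,1].max(), "max x+y",(q.sum(1)).max(),"max x-y",(q[:,0]-q[:,1]).max())
E
```

```text
side10 right 317.25 bottom 218.5 max x+y 534.0 max x-y 106.5
side11 right 316.875 bottom 218.5 max x+y 534.0 max x-y 107.0
side12 right 316.625 bottom 216.875 max x+y 531.5 max x-y 106.75
side13 right 316.625 bottom 216.875 max x+y 531.625 max x-y 106.875
```

Request:
{"op": "play_rows", "data": {"commands": [{"offset":[0,-0.006,-0.012],"twist":0},{"offset":[0,-0.006,-0.014],"twist":0},{"offset":[0,-0.005,-0.02],"twist":0},{"offset":[0,-0.01,-0.04],"twist":0},{"offset":[0,-0.03,-0.01],"twist":0}]}}

```text
time: 18.0
tool_pos: [560.9, -81.6, 466.8]
tcp_rot: [3.132, 0.003, 1.593]
contact_force: [-0.1, -0.2, 1.4]
grip_width: 26.2
```

Request:
{"op": "play_rows", "data": {"commands": [{"offset":[0,-0.045,0],"twist":0},{"offset":[0,-0.045,0],"twist":0},{"offset":[0,-0.045,0],"twist":0},{"offset":[0,0,0],"twist":0},{"offset":[0,0,0],"twist":0}]}}

```text
time: 18.5
tool_pos: [424.7, -84.3, 463.1]
tcp_rot: [3.137, 0.002, 1.592]
contact_force: [-0.3, -0.4, -0.3]
grip_width: 26.0
```

```bash
python3 - <<'E'
from h import *
st(); a=snap("side","side14"); b=snap("top","top14")
cv2.imwrite("pics/j14.png",cv2.resize(np.hstack([a,b])[:,:,::-1],(800,300)))
q=cv2.imread("pics/side14.png")[190:225,295:325].astype(np.float32); q=cv2.resize(q,None,fx=8,fy=8,interpolation=cv2.INTER_LINEAR)
m=np.argwhere((q[:,:,2]-np.maximum(q[:,:,1],q[:,:,0]))>60)[:,::-1]/8+[295,190]; print(m.max(0))
E
```

```text
t 18.5 tcp [424.7 -84.3 463.1] yaw 1.592 rot [3.137e+00 2.000e-03 1.592e+00] F [-0.3 -0.4 -0.3] M [-0.11  0.07 -0.04] w 26.0 q6 -0.39
[316.75  216.875]
```

View pics/j14.png

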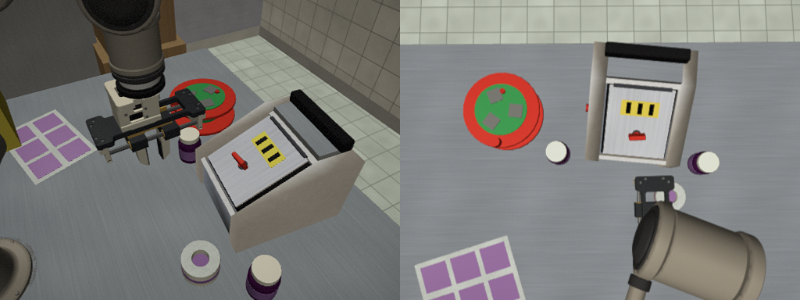

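The cover is shut, the wing lies across the slope, the jars and roll are where they were, and the arm is clear. Handing in.

```bash
python3 -c "
from plant import ticket; print(ticket.close_job())"
```

```text
the job is handed in; nothing more can be done
None
```

The cover is shut and, going by the camera checks, the knob is locked. I handed the job in at about 18.6 s of the 61 s allowed.

**What I did:**
- **Cover:** I pressed it down near its lower edge with one fingertip until the force rose to about 15 N at the closed position.
- **Slot:** I turned the knob to about -0.1 rad, judging the slot's angle from the sliver visible in the first picture. It went in on the first try, about 15.3 mm to the bottom.
- **Quarter turn:** I turned it clockwise until the moment climbed to 0.86 N m and the wing stopped moving, then let go and backed away.

**Last checks:**
- **Cover corners:** They lie within about 2 px of where a shut cover should put them.
- **Knob depth:** After letting go, the wing rose about 1.6 px in the side view. The 10.5 mm locked notch predicts 1.4 px and the 13.5 mm rest predicts 0.6 px. It had not moved in the last picture.
- **Wing angle:** It measures about 1.43 rad, which fits a slot at about -0.14 rad.
- **Surroundings:** The jars and label roll look untouched, and nothing was touching the robot.

**One check that disagreed:** comparing the wing's outline with its expected position was inconclusive. The side view favoured 10.5 mm and the top view a deeper position. I relied on the before-and-after comparison instead and did not test the lock by trying to turn the knob.

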